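# Cover the butter, open the smoked cheese

### The arm

A 6-joint arm with a two-finger parallel gripper is mounted at the origin on a cart in front of the work surface, level with it; the furniture and walls round the work are solid. World frame = base frame: x ahead of the robot, y to its left, z up, the work surface at z = 0. Lengths are in mm, angles in rad, forces in N, time in s.
With the tool pointing down it reaches from about 350 to 725 mm from the base axis. Payload 4.3 kg.
Tool frame: the origin (TCP) lies on the centre line of the jaws, within the pads' length; the fingertips stand 11 mm ahead of it and the grasp point (between the pads) lies 8 mm behind it; z points along the fingers, y is the line along which they close (so a half turn about z gives the same grasp; the last joint's range is limited). The gripper opens to 85 mm and grips with 20 to 120 N. Pads are 22 mm wide; open, the fingers measure 114 mm over their backs; the gripper's body (76 mm by 85 mm) begins 54 mm behind the grasp point. The pads swing forward as they close: fully open they stand 13 mm farther back than shut.
Start: joints at [-1.341, 0.377, 0.081, 1.274, 0, 1.46], TCP at [191.658, -542.156, 242.329] pointing down, gripper open.
Joint ranges: [-2.72, 2.72], [-0.84, 1.66], [-1.02, 1.22], [-1.77, 2.12], [-1.37, 1.28], [-3.14, 3.14]. Speed limits (rad/s): [2.57, 2.57, 3.14, 3.14, 3.14, 3.14].

### API

Orientations are given as a rotation vector (axis times angle).
In Python, from rig import arm, viewer gives the robot as it stands. The module is installed in compiled form; this text tells all that it offers.
- The arm moves only by the tool apply_moves, never from a script. Its argument "commands" is a list of rows, each an object with "translation": the shift along the tool's x, y, z in mm, a list of three; "twist": the turn about the tool's z in degrees; "grip": the closure, from 0 (fully open) to 1 (shut). A call has 1 to 12 rows; each row is the pose to reach, as a shift and turn from the pose commanded when the call began, along the tool's axes at that moment; what a row does not reach only later rows make up. A row lasts 1/12 s, in which the tool goes at most 41.7 mm and 7.16 degrees, less where a joint would pass 70% of its speed; a pose out of reach is approached as far as the arm can. A call with a gripper value outside its range is refused whole. The fingers move at their own pace and stop on an object; "squeeze" is the grip in N (left out, the last holds). Time passes only in rows, so rows that repeat a pose let the fingers close. It gives the time, the measured TCP pose, the force, the opening and the grip force at its end, in the units of the state.
- arm.sense(): the state, without advancing time (a new reading comes with each control period).
- viewer.camera(name): name is "side" or "top" or "wrist"; returns a dict with "frame" (480x640x3 uint8, red, green, blue), "fx", "fy", "cx", "cy" (pixels), "dist_coeffs" ([k1, k2, p1, p2, k3] as OpenCV has them; the pictures are not rectified), "world_to_cam" (4x4, takes a point from world to camera coordinates); the wrist camera has in their place "T_tool_cam" (4x4, takes a point from camera to tool coordinates, whose origin is the TCP and whose axes are the flange's). Camera axes: x right, y up, looking along -z (the intrinsics and any distortion apply to the point x, -y, -z); pixel columns grow to the right and rows downward; lengths in mm; the calibration is good to about 2 mm. A picture is of the moment at which its call begins: read the wrist's pose just before it. There is no depth.
- arm.finish_job(): hands the job in; it is judged then, once.
The state is a dict: "clock": time; "qpos": joint angles; "qvel": joint speeds; "joint_torque": joint torques, N m; "tool_pos": TCP position; "orientation": TCP orientation; "ft_force": force on the tool from outside, world axes, zero at the start; "wrist_torque": the same for the moment, N m; "grip_width": finger opening in mm; "grip_force": force on a finger pad.
Only numpy, scipy, OpenCV 4.12 (cv2) and the standard library are available. Lean on these libraries where they do the work, as an engineer would, in place of code of your own. Each camera call takes 0.05 s, during which the arm holds its last target. There are 200 camera calls.

### The job

Both clear sliding covers of the two-well cheese keeper have been left half open. With the fingertips, push the cover over the yellow butter fully shut, and push the other cover fully back so that the tan smoked cheese is open for serving. Only push the blue finger plates: do not grip or pinch them, and leave the cheeses and the things around the keeper where they are.

Things in the scene. Friction and masses are not known exactly. Their poses are not given: they have to be found in the camera images.
- keeper: aluminium cheese keeper, fixed, 216 (x) x 242 (y) x 64 mm high. Origin: centre of its underside; x points to its rear (away from the robot), y to its left, z up. Front half: two white wells, centres x = -0.052, y = +0.060 (left) and -0.060 (right), each 100 x 110 mm, floor 10 mm above the deck. Rear half: a closed deck that the covers slide over. Rails between and beside the covers rise to 64 mm.
- cover_left (a joint): slide of the left (+y) clear cover, in m: 0 = fully shut over its well (cover nearest the robot), 0.100 = fully open (cover pushed along the keeper's +x over the rear deck), hard stops at both. It stays where left; about 2 N moves it, plus 6 N per m/s. Cover 108 x 108 x 4 mm, its top 59 mm above the deck; it cannot be lifted off.
- cover_right (a joint): slide of the right (-y) clear cover, in m: 0 = fully shut over its well (cover nearest the robot), 0.100 = fully open (cover pushed along the keeper's +x over the rear deck), hard stops at both. It stays where left; about 2 N moves it, plus 6 N per m/s. Cover 108 x 108 x 4 mm, its top 59 mm above the deck; it cannot be lifted off.
- plate_left_near (a point): point at the centre of the near face (robot side) of the upright blue finger plate on the left cover, moving with it; axes as the keeper's. The plate is 90 mm wide (y), 10 mm thick (x) and stands from the cover's top (59 mm above the deck) to 91 mm on this face; the point is 74 mm above the deck. Push on this face to slide the cover open (away from the robot).
- plate_left_far (a point): point at the centre of the far face (rear side) of the upright blue finger plate on the left cover, moving with it; axes as the keeper's. The plate is 90 mm wide (y), 10 mm thick (x) and stands from the cover's top (59 mm above the deck) to 88 mm on this face; the point is 74 mm above the deck. Push on this face to slide the cover shut (towards the robot).
- plate_right_near (a point): point at the centre of the near face (robot side) of the upright blue finger plate on the right cover, moving with it; axes as the keeper's. The plate is 90 mm wide (y), 10 mm thick (x) and stands from the cover's top (59 mm above the deck) to 91 mm on this face; the point is 74 mm above the deck. Push on this face to slide the cover open (away from the robot).
- plate_right_far (a point): point at the centre of the far face (rear side) of the upright blue finger plate on the right cover, moving with it; axes as the keeper's. The plate is 90 mm wide (y), 10 mm thick (x) and stands from the cover's top (59 mm above the deck) to 88 mm on this face; the point is 74 mm above the deck. Push on this face to slide the cover shut (towards the robot).
- butter: plain yellow block of butter, 45 x 63 x 22 mm, lying in one of the two wells (which one varies). Origin: centre of its underside. Its place in the keeper's frame (y > 0 left, y < 0 right) tells which cover is to be shut.
- smoked: small tan smoked cheese brick, 53 x 82 x 38 mm, lying in the other well. Origin: centre of its underside.
- brick: bystander: mottled yellow cheese brick with a paper label, 57 x 92 x 40 mm, to the left of the keeper. Origin: centre of its underside.
- pear_cheese: bystander: pale pear-shaped cheese with a tied neck, 72 x 72 x 87 mm, to the right of the keeper. Origin: centre of its underside. Farther right (y = -0.37 to -0.39) the counter's fixed curved glass frame arches from the deck at x = 0.3 up to z = 0.31 at x = 0.5 and 0.41 at x = 0.75, with curved glass beyond it: pass above it (z over 0.42), not through it.
- tag: bystander: small white price card in a black foot, 22 x 58 x 46 mm, in front of the keeper. Origin: centre of its underside.

How it is judged:
By the outcome, as a careful person would: the job done as asked, in the order asked, and still so for the second after the job is handed in, with the robot touching nothing.
It also fails if it takes over 42 s, if anything falls off the work surface, if the arm or the gripper's body presses on something with over 40 N, if the wrist force passes 120 N, or if a joint passes its speed limit or range.

## Working session

There is one attempt and no reset: what is moved stays moved. The work goes in short steps, Python scripts to look and compute and a tool call to move; the robot and the scene stay as the last step left them, time stands still between calls to the robot, and variables do not carry over. Pictures are saved under pics/ and viewed, at most 10 in all, crops included, and the job is handed in when it is done.

Besides the shell and the picture viewer there is one more tool, called after "Emit:" by a JSON object that holds its "name" and its "arguments", one argument or row to a line. apply_moves: Moves the arm, as the interface text tells. Its arguments: {"type":"object","properties":{"commands":{"type":"array"},"squeeze":{"type":"number"}},"required":["commands"]}

```bash
mkdir -p pics; python3 - <<'E'
from rig import arm, viewer
import cv2,pickle
s=arm.sense(); print(s)
d={}
for n in("top","side"):
    c=viewer.camera(n); d[n]=c; cv2.imwrite(f"pics/{n}0.png",c["frame"][:,:,::-1])
    print({k:v for k,v in c.items() if k!="frame"})
pickle.dump(d,open("c0.pkl","wb"))
E
```

```text
{'clock': 0.0, 'qpos': array([-1.34129865e+00,  3.78041093e-01,  7.96365502e-02,  1.27441461e+00,
        8.71188644e-06,  1.46050548e+00]), 'qvel': array([-0.00054271, -0.00010796,  0.00057981, -0.00096273, -0.0001071 ,
       -0.00074195]), 'joint_torque': array([ 4.37454064e-04, -4.63597476e+01,  2.69878614e+01,  2.06348172e-02,
        1.57261161e-05,  1.45829495e-05]), 'tool_pos': array([ 191.50826926, -541.49778879,  241.37753371]), 'orientation': array([-3.09437137e+00, -5.30833101e-01,  1.75501456e-04]), 'ft_force': array([-0.51616473, -0.52506242, -0.32739069]), 'wrist_torque': array([-0.03067187, -0.00475258,  0.00689659]), 'grip_force': 0.0, 'grip_width': 85.35635485918493}
{'fx': 571.9866557848635, 'fy': 571.9866557848635, 'cx': 320.98939198117984, 'cy': 242.38804525506762, 'dist_coeffs': array([-0.15289269,  0.        ,  0.        ,  0.        ,  0.        ]), 'world_to_cam': array([[-2.36620994e-02, -9.99718859e-01, -1.51896549e-03,
         1.23297830e+01],
       [ 9.99094829e-01, -2.37010004e-02,  3.53240177e-02,
        -5.18960696e+02],
       [-3.53500877e-02, -6.81750145e-04,  9.99374758e-01,
        -1.25788457e+03],
       [ 0.00000000e+00,  0.00000000e+00,  0.00000000e+00,
         1.00000000e+00]])}
{'fx': 474.0527239051676, 'fy': 474.0527239051676, 'cx': 322.6303257774219, 'cy': 236.85637106670234, 'dist_coeffs': array([-0.03940169,  0.        ,  0.        ,  0.        ,  0.        ]), 'world_to_cam': array([[-8.55952341e-01, -5.16993409e-01, -7.96273488e-03,
         4.53356985e+02],
       [ 3.48796451e-01, -5.88711018e-01,  7.29219016e-01,
        -2.27519581e+02],
       [-3.81689175e-01,  6.21399350e-01,  6.84234040e-01,
        -7.21060348e+02],
       [ 0.00000000e+00,  0.00000000e+00,  0.00000000e+00,
         1.00000000e+00]])}
```

View pics/top0.png

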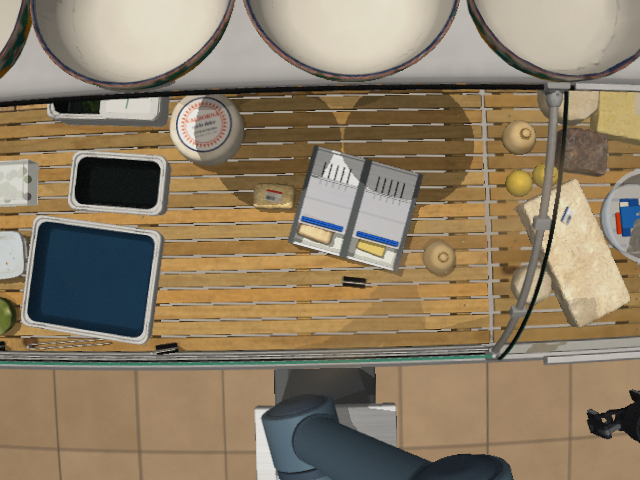

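View pics/side0.png

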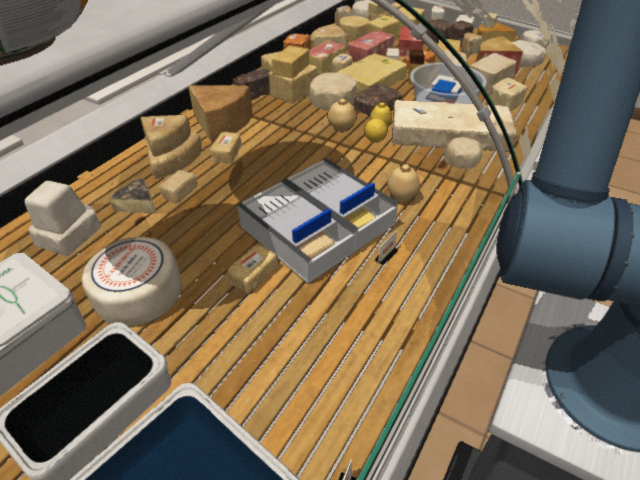

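Top view: keeper around (355,210). The tan brick is in the left well (317,234) and the yellow butter in the right (370,247). The tag is at (354,282) and the pear at (438,257). Next I'll enlarge this to get exact corners.

```bash
python3 - <<'E'
import cv2,pickle,numpy as np
d=pickle.load(open("c0.pkl","rb"))
t=d["top"]["frame"][140:280,285:425]; s=d["side"]["frame"][150:290,230:405]
t=cv2.resize(t,None,fx=4,fy=4,interpolation=cv2.INTER_CUBIC)
cv2.imwrite("pics/topc.png",t[:,:,::-1])
s=cv2.resize(s,None,fx=4,fy=4,interpolation=cv2.INTER_CUBIC)
cv2.imwrite("pics/sidec.png",s[:,:,::-1])
E
```

```text
(no output)
```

View pics/topc.png

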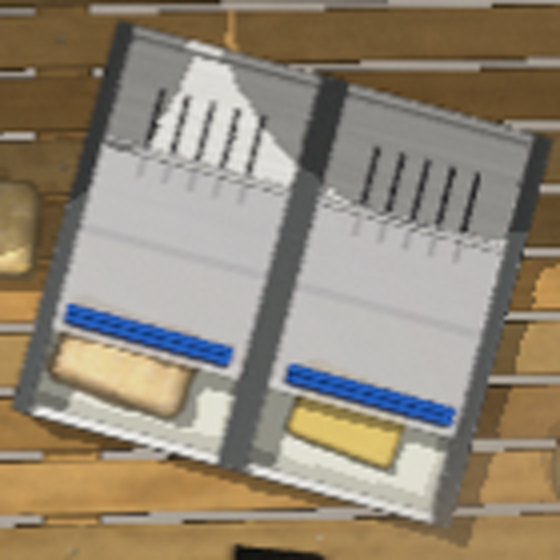

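View pics/sidec.png

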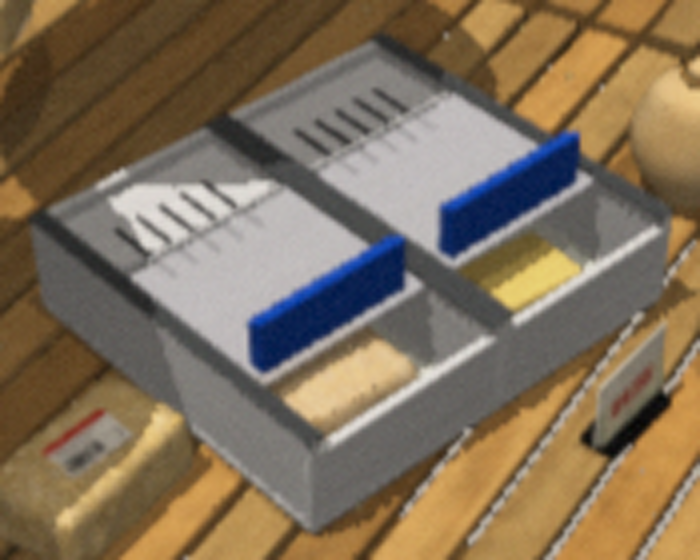

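```bash
cat > h.py <<'E'
import cv2,numpy as np
def proj(c,P):
    W=c["world_to_cam"]; p=np.atleast_2d(P)@W[:3,:3].T+W[:3,3]
    p=p*[1,-1,-1]
    K=np.array([[c["fx"],0,c["cx"]],[0,c["fy"],c["cy"]],[0,0,1]])
    return cv2.projectPoints(p.reshape(-1,1,3),np.zeros(3),np.zeros(3),K,c["dist_coeffs"])[0].reshape(-1,2)
E
python3 - <<'E'
import pickle,numpy as np
from h import *
from scipy.optimize import least_squares
d=pickle.load(open("c0.pkl","rb"))
o={"top":(285,140),"side":(230,150)}
L=[[108,121,64],[108,-121,64],[-108,121,64],[-108,-121,64]]
px={"top":[(118,22),(548,138),(14,408),(445,524)],"side":[(32,212),(380,38),(318,445),(668,215)]}
# plate top corners, (y offset, far/near)
pl={"top":{"L":[(66,303),(234,347),(66,325),(230,368)],"R":[(288,364),(456,408),(287,384),(452,426)]}, "side":{"L":[(None),(404,238),(252,322),None],"R":[None,(578,133),(442,203),None]}}
cv=lambda n,a:(np.array(a)+.5)/4-.5+o[n]
def w(p,k):
    k=np.atleast_2d(k); c,s=np.cos(p[2]),np.sin(p[2])
    return np.c_[p[0]+c*k[:,0]-s*k[:,1],p[1]+s*k[:,0]+c*k[:,1],k[:,2]]
def res(p,views=("top","side")):
    r=[]
    for n in views:
        r.append(proj(d[n],w(p,L))-cv(n,px[n]))
        for q,y,x in (("L",60,p[3]),("R",-60,p[4])):
            k=[[x+10,y+45,88],[x+10,y-45,88],[x,y+45,91],[x,y-45,91]]
            uv=proj(d[n],w(p,k))
            for a,b in zip(uv,pl[n][q]):
                if b: r.append((a-cv(n,b))[None])
    return np.vstack(r).ravel()
for v in(("top","side"),("top",),("side",)):
    f=least_squares(res,[520,0,-.25,-50,-50],args=(v,),x_scale=[10,10,.1,10,10]); print(v,f.x.round(3),np.abs(f.fun).max().round(2))
    if len(v)==2: p=f.x; print(f.fun.reshape(-1,2).round(1).tolist())
np.save("p.npy",p)
print(w(p,[[p[3],60,74],[p[4]+10,-60,74],[-108,0,0]]))
E
```

```text
('top', 'side') [ 5.87776e+02 -7.50930e+01 -2.89000e-01 -5.73870e+01 -5.66550e+01] 3.3
[[-0.1, 0.0], [1.3, 0.7], [-1.0, 0.8], [1.4, 1.7], [0.5, 0.6], [0.2, 0.9], [-0.9, -0.4], [-0.0, 0.2], [0.7, 0.1], [0.3, 0.5], [-0.2, -0.3], [0.3, 0.6], [-1.7, 1.1], [0.4, -1.7], [-2.6, 0.0], [1.3, -1.6], [-3.2, -1.3], [1.6, 0.9], [-3.3, -1.0], [2.1, 1.7]]
('top',) [ 5.89454e+02 -7.47320e+01 -2.85000e-01 -5.79440e+01 -5.81840e+01] 1.46
('side',) [ 5.85989e+02 -7.54510e+01 -2.95000e-01 -5.75070e+01 -5.50790e+01] 2.87
[[ 549.90373339   -1.20832502   74.        ]
 [ 525.93588164 -119.27916285   74.        ]
 [ 484.2695845   -44.26467042    0.        ]]
```

Both crops confirm the layout: tan brick on the left, butter on the right, both plates about half way (top crop (149,335) and (370,395)). I'll shut the right cover first. The gripper gets closed, raised over the frame, then carried across.

Emit:
{"name": "apply_moves", "arguments": {
  "commands": [
    {"translation": [0,0,-40],"twist": 0,"grip": 1},
    {"translation": [0,0,-80],"twist": 0,"grip": 1},
    {"translation": [0,0,-120],"twist": 0,"grip": 1},
    {"translation": [0,0,-160],"twist": 0,"grip": 1},
    {"translation": [0,0,-190],"twist": 0,"grip": 1},
    {"translation": [0,0,-190],"twist": 0,"grip": 1},
    {"translation": [30,-17,-190],"twist": 6,"grip": 1},
    {"translation": [65,-36,-190],"twist": 12,"grip": 1},
    {"translation": [100,-56,-190],"twist": 18,"grip": 1},
    {"translation": [135,-75,-190],"twist": 24,"grip": 1},
    {"translation": [170,-95,-190],"twist": 30,"grip": 1},
    {"translation": [205,-115,-190],"twist": 36,"grip": 1}
  ],
  "squeeze": 20
}}

```text
clock: 1.1
tool_pos: [347.3, -363.6, 431.6]
orientation: [-3.107, 0.46, 0.001]
ft_force: [0.5, -1.6, -0.1]
grip_width: 0.1
grip_force: 0.0
```

Emit:
{"name": "apply_moves", "arguments": {
  "commands": [
    {"translation": [16,-36,0],"twist": 0,"grip": 1},
    {"translation": [32,-72,0],"twist": 0,"grip": 1},
    {"translation": [48,-108,0],"twist": 0,"grip": 1},
    {"translation": [65,-144,0],"twist": 0,"grip": 1},
    {"translation": [82,-180,0],"twist": 0,"grip": 1},
    {"translation": [98,-216,0],"twist": 0,"grip": 1},
    {"translation": [114,-252,0],"twist": 0,"grip": 1},
    {"translation": [131,-288,0],"twist": 0,"grip": 1},
    {"translation": [131,-288,40],"twist": 0,"grip": 1},
    {"translation": [131,-288,80],"twist": 0,"grip": 1},
    {"translation": [131,-288,120],"twist": 0,"grip": 1},
    {"translation": [131,-288,160],"twist": 0,"grip": 1}
  ]
}}

```text
clock: 2.1
tool_pos: [554.2, -126.0, 269.9]
orientation: [3.109, -0.45, 0.0]
ft_force: [0.7, -0.4, 0.2]
grip_width: -0.2
grip_force: 0.0
```

Emit:
{"name": "apply_moves", "arguments": {
  "commands": [
    {"translation": [0,0,40],"twist": 0,"grip": 1},
    {"translation": [0,0,80],"twist": 0,"grip": 1},
    {"translation": [0,0,120],"twist": 0,"grip": 1},
    {"translation": [0,0,140],"twist": 0,"grip": 1},
    {"translation": [0,0,140],"twist": 0,"grip": 1}
  ]
}}

```text
clock: 2.52
tool_pos: [549.1, -124.8, 125.9]
orientation: [-3.107, 0.451, 0.019]
ft_force: [-1.1, -0.6, 0.1]
grip_width: 0.1
grip_force: 0.0
```

```bash
python3 - <<'E'
from rig import arm, viewer
import cv2,numpy as np
s=arm.sense(); print(s["clock"],s["tool_pos"],s["orientation"],s["ft_force"],s["qpos"])
c=viewer.camera("side"); cv2.imwrite("pics/s1.png",cv2.resize(c["frame"][120:300,210:430],None,fx=3,fy=3)[:,:,::-1])
p=np.load("p.npy"); e=s["tool_pos"][:2]-p[:2]; C,S=np.cos(p[2]),np.sin(p[2]); print(C*e[0]+S*e[1],-S*e[0]+C*e[1])
E
```

```text
2.5167 [ 549.05492373 -124.83600093  125.86775752] [-3.10667519  0.45135221  0.01902072] [-1.05328242 -0.64181932  0.13446924] [-3.36164510e-01  4.23087219e-01 -1.58762057e-01  1.00127025e+00
 -1.08395761e-04  3.09397920e+00]
-22.911283892065665 -58.72639840979366
```

View pics/s1.png

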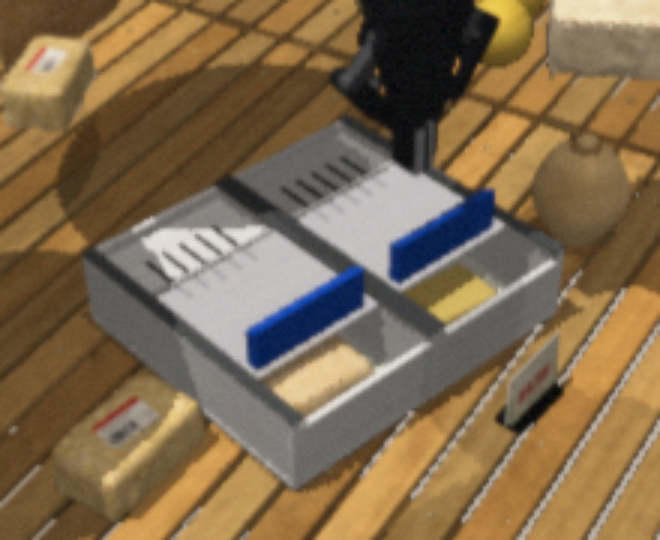

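The view shows the fingers above the right cover behind its plate (plate at (445,235), fingertips at (412,165)). Joint 6 is close to its limit, so I'll turn the tool half a turn, which leaves the geometry the same.

Emit:
{"name": "apply_moves", "arguments": {
  "commands": [
    {"translation": [0,0,-10],"twist": -90,"grip": 1},
    {"translation": [0,0,-10],"twist": -90,"grip": 1},
    {"translation": [0,0,-10],"twist": -90,"grip": 1},
    {"translation": [0,0,-10],"twist": -90,"grip": 1},
    {"translation": [0,0,-10],"twist": -90,"grip": 1},
    {"translation": [0,0,-10],"twist": -90,"grip": 1},
    {"translation": [0,0,-10],"twist": -90,"grip": 1},
    {"translation": [0,0,-10],"twist": -90,"grip": 1},
    {"translation": [0,0,-10],"twist": -90,"grip": 1},
    {"translation": [0,0,-10],"twist": -90,"grip": 1},
    {"translation": [0,0,-10],"twist": -90,"grip": 1},
    {"translation": [0,0,-10],"twist": -90,"grip": 1}
  ]
}}

```text
clock: 3.57
tool_pos: [555.8, -127.2, 145.1]
orientation: [2.574, 1.795, 0.004]
ft_force: [-1.3, -0.5, -0.7]
grip_width: -0.2
grip_force: 0.0
```

Emit:
{"name": "apply_moves", "arguments": {
  "commands": [
    {"translation": [0,0,0],"twist": -90,"grip": 1},
    {"translation": [0,0,0],"twist": -90,"grip": 1},
    {"translation": [0,0,0],"twist": -90,"grip": 1},
    {"translation": [0,0,0],"twist": -90,"grip": 1},
    {"translation": [0,0,0],"twist": -90,"grip": 1},
    {"translation": [0,0,0],"twist": -90,"grip": 1},
    {"translation": [0,0,0],"twist": -90,"grip": 1},
    {"translation": [0,0,0],"twist": -90,"grip": 1},
    {"translation": [0,0,0],"twist": -90,"grip": 1},
    {"translation": [0,0,0],"twist": -90,"grip": 1},
    {"translation": [0,0,0],"twist": -90,"grip": 1},
    {"translation": [0,0,0],"twist": -90,"grip": 1}
  ]
}}

```text
clock: 4.57
tool_pos: [555.9, -127.2, 145.1]
orientation: [0.66, 3.067, -0.001]
ft_force: [0.5, 1.5, 0.2]
grip_width: -0.1
grip_force: 0.0
```

Emit:
{"name": "apply_moves", "arguments": {
  "commands": [
    {"translation": [0,0,0],"twist": -8,"grip": 1},
    {"translation": [0,0,0],"twist": -8,"grip": 1},
    {"translation": [0,0,0],"twist": -8,"grip": 1},
    {"translation": [0,0,0],"twist": -8,"grip": 1}
  ]
}}

```text
clock: 4.9
tool_pos: [555.0, -126.9, 143.7]
orientation: [0.458, 3.106, -0.001]
ft_force: [-0.4, 0.3, -0.3]
grip_width: -0.2
grip_force: 0.0
```

```bash
cat >> h.py <<'E'
def rep():
    from rig import arm
    from scipy.spatial.transform import Rotation as R
    s=arm.sense(); p=np.load("p.npy"); e=s["tool_pos"][:2]-p[:2]; C,S=np.cos(p[2]),np.sin(p[2])
    M=R.from_rotvec(s["orientation"]).as_matrix()
    k=np.array([[C,S,0],[-S,C,0],[0,0,1]])
    print(s["clock"],"keeper xy",C*e[0]+S*e[1],-S*e[0]+C*e[1],"z",s["tool_pos"][2],"F keeper",(k@s["ft_force"]).round(1),"q",s["qpos"].round(2))
    print("tool axes in keeper:",(k@M).round(3).tolist())
E
python3 -c "from h import *;rep()"
```

```text
4.9 keeper xy -16.61444837738943 -59.02291555776688 z 143.65557424991104 F keeper [-0.5  0.1 -0.3] q [-0.34  0.41 -0.13  1.03 -0.   -0.04]
tool axes in keeper: [[-1.0, 0.004, 0.002], [0.004, 1.0, -0.0], [-0.002, -0.0, -1.0]]
```

Emit:
{"name": "apply_moves", "arguments": {
  "commands": [
    {"translation": [0,0,25],"twist": 0,"grip": 1},
    {"translation": [0,0,45],"twist": 0,"grip": 1},
    {"translation": [0,0,61],"twist": 0,"grip": 1},
    {"translation": [0,0,61],"twist": 0,"grip": 1},
    {"translation": [5,0,61],"twist": 0,"grip": 1},
    {"translation": [10,0,61],"twist": 0,"grip": 1},
    {"translation": [15,0,61],"twist": 0,"grip": 1},
    {"translation": [20,0,61],"twist": 0,"grip": 1},
    {"translation": [25,0,61],"twist": 0,"grip": 1},
    {"translation": [30,0,61],"twist": 0,"grip": 1},
    {"translation": [35,0,61],"twist": 0,"grip": 1},
    {"translation": [40,0,61],"twist": 0,"grip": 1}
  ]
}}

```text
clock: 5.9
tool_pos: [516.2, -115.3, 82.1]
orientation: [0.454, 3.106, -0.001]
ft_force: [1.9, -0.6, 1.8]
grip_width: 0.0
grip_force: 1.2
```

```bash
python3 -c "from h import *;rep()"
```

```text
5.9 keeper xy -57.07105996522847 -58.96565666186697 z 82.06167894127053 F keeper [ 2.  -0.   1.8] q [-0.34  0.39 -0.34  0.84 -0.   -0.05]
tool axes in keeper: [[-1.0, 0.001, 0.002], [0.001, 1.0, -0.0], [-0.002, -0.0, -1.0]]
```

Emit:
{"name": "apply_moves", "arguments": {
  "commands": [
    {"translation": [3,0,0],"twist": 0,"grip": 1},
    {"translation": [6,0,0],"twist": 0,"grip": 1},
    {"translation": [9,0,0],"twist": 0,"grip": 1},
    {"translation": [12,0,0],"twist": 0,"grip": 1},
    {"translation": [15,0,0],"twist": 0,"grip": 1},
    {"translation": [18,0,0],"twist": 0,"grip": 1},
    {"translation": [20,0,0],"twist": 0,"grip": 1},
    {"translation": [22,0,0],"twist": 0,"grip": 1}
  ]
}}

```text
clock: 6.57
tool_pos: [494.5, -108.8, 81.2]
orientation: [-0.455, -3.108, 0.0]
ft_force: [2.2, -1.0, 0.9]
grip_width: 0.3
grip_force: 1.1
```

Emit:
{"name": "apply_moves", "arguments": {
  "commands": [
    {"translation": [1.5,0,0],"twist": 0,"grip": 1},
    {"translation": [3,0,0],"twist": 0,"grip": 1},
    {"translation": [4.5,0,0],"twist": 0,"grip": 1}
  ]
}}

```text
clock: 6.82
tool_pos: [492.4, -108.2, 81.4]
orientation: [0.454, 3.105, -0.001]
ft_force: [10.1, -2.5, -8.1]
grip_width: 0.2
grip_force: 5.3
```

Emit:
{"name": "apply_moves", "arguments": {
  "commands": [
    {"translation": [1,0,0],"twist": 0,"grip": 1},
    {"translation": [2,0,0],"twist": 0,"grip": 1},
    {"translation": [2,0,0],"twist": 0,"grip": 1}
  ]
}}

```text
clock: 7.07
tool_pos: [492.4, -108.2, 81.6]
orientation: [0.454, 3.101, -0.001]
ft_force: [11.5, -3.1, -9.5]
grip_width: -0.3
grip_force: 5.9
```

```bash
python3 -c "from h import *;rep()"
```

```text
7.0667 keeper xy -81.983598049353 -58.915271916460384 z 81.61822795235047 F keeper [11.9  0.3 -9.5] q [-0.34  0.34 -0.41  0.81  0.   -0.05]
tool axes in keeper: [[-1.0, 0.001, 0.007], [0.001, 1.0, 0.0], [-0.007, 0.0, -1.0]]
```

The right cover is on its stop: about 12 N and no further movement. Next I'll back off, lift, and cross to the near side of the left plate.

Emit:
{"name": "apply_moves", "arguments": {
  "commands": [
    {"translation": [-15,0,0],"twist": 0,"grip": 1},
    {"translation": [-18,0,0],"twist": 0,"grip": 1},
    {"translation": [-18,0,-35],"twist": 0,"grip": 1},
    {"translation": [-18,0,-65],"twist": 0,"grip": 1},
    {"translation": [-12,30,-65],"twist": 0,"grip": 1},
    {"translation": [-2,65,-65],"twist": 0,"grip": 1},
    {"translation": [5,100,-65],"twist": 0,"grip": 1},
    {"translation": [7,119,-65],"twist": 0,"grip": 1},
    {"translation": [7,119,-65],"twist": 0,"grip": 1},
    {"translation": [7,119,-65],"twist": 0,"grip": 1}
  ]
}}

```text
clock: 7.9
tool_pos: [514.5, 10.0, 145.6]
orientation: [-0.451, -3.107, 0.001]
ft_force: [-0.2, -0.5, -0.8]
grip_width: 0.0
grip_force: 0.0
```

```bash
python3 - <<'E'
from h import *;rep()
from rig import viewer
c=viewer.camera("side"); cv2.imwrite("pics/s2.png",cv2.resize(c["frame"][120:300,210:430],None,fx=3,fy=3)[:,:,::-1])
E
```

```text
7.9 keeper xy -94.52146152670727 60.6117930365092 z 145.63250213080428 F keeper [-0.  -0.6 -0.8] q [-0.1   0.31 -0.27  0.99 -0.    0.18]
tool axes in keeper: [[-1.0, -0.001, -0.002], [-0.001, 1.0, -0.001], [0.002, -0.001, -1.0]]
```

View pics/s2.png

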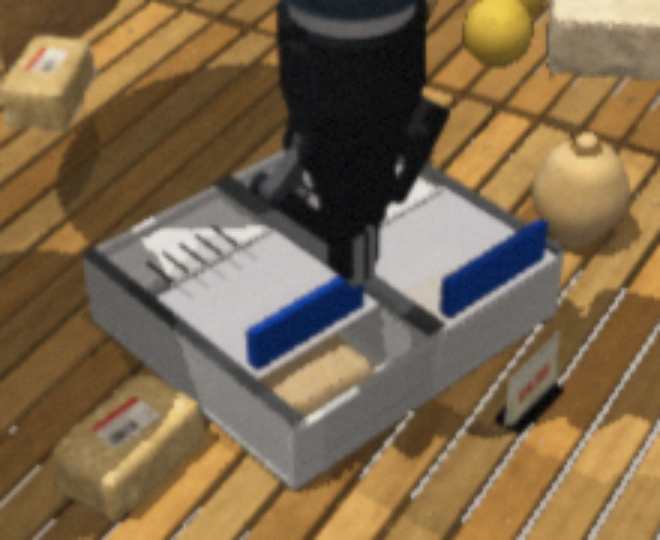

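The right plate is now at the keeper's front edge (495,270), so that cover is shut. The fingers hang in front of the left plate, so I'll descend and push it back.

Emit:
{"name": "apply_moves", "arguments": {
  "commands": [
    {"translation": [0,0,25],"twist": 0,"grip": 1},
    {"translation": [0,0,50],"twist": 0,"grip": 1},
    {"translation": [0,0,64],"twist": 0,"grip": 1},
    {"translation": [0,0,64],"twist": 0,"grip": 1},
    {"translation": [-5,0,64],"twist": 0,"grip": 1},
    {"translation": [-10,0,64],"twist": 0,"grip": 1},
    {"translation": [-15,0,64],"twist": 0,"grip": 1},
    {"translation": [-20,0,64],"twist": 0,"grip": 1},
    {"translation": [-25,0,64],"twist": 0,"grip": 1},
    {"translation": [-30,0,64],"twist": 0,"grip": 1},
    {"translation": [-35,0,64],"twist": 0,"grip": 1},
    {"translation": [-40,0,64],"twist": 0,"grip": 1}
  ]
}}

```text
clock: 8.95
tool_pos: [554.3, -2.3, 82.3]
orientation: [-0.454, -3.108, -0.0]
ft_force: [-2.2, 1.1, 1.1]
grip_width: -0.1
grip_force: 1.2
```

Emit:
{"name": "apply_moves", "arguments": {
  "commands": [
    {"translation": [-3,0,0],"twist": 0,"grip": 1},
    {"translation": [-6,0,0],"twist": 0,"grip": 1},
    {"translation": [-9,0,0],"twist": 0,"grip": 1},
    {"translation": [-12,0,0],"twist": 0,"grip": 1},
    {"translation": [-15,0,0],"twist": 0,"grip": 1},
    {"translation": [-18,0,0],"twist": 0,"grip": 1},
    {"translation": [-20,0,0],"twist": 0,"grip": 1},
    {"translation": [-22,0,0],"twist": 0,"grip": 1}
  ]
}}

```text
clock: 9.62
tool_pos: [575.4, -8.7, 82.2]
orientation: [-0.455, -3.108, -0.0]
ft_force: [-1.6, 0.3, 1.1]
grip_width: -0.1
grip_force: 1.1
```

```bash
python3 -c "from h import *;rep()"
```

```text
9.6167 keeper xy -30.778548209407518 60.119842576535945 z 82.19844282091526 F keeper [-1.6 -0.1  1.1] q [-0.13  0.47 -0.2   0.9   0.    0.17]
tool axes in keeper: [[-1.0, 0.001, -0.0], [0.001, 1.0, 0.0], [0.0, 0.0, -1.0]]
```

Emit:
{"name": "apply_moves", "arguments": {
  "commands": [
    {"translation": [-3,0,0],"twist": 0,"grip": 1},
    {"translation": [-6,0,0],"twist": 0,"grip": 1},
    {"translation": [-8,0,0],"twist": 0,"grip": 1},
    {"translation": [-10,0,0],"twist": 0,"grip": 1},
    {"translation": [-12,0,0],"twist": 0,"grip": 1}
  ]
}}

```text
clock: 10.03
tool_pos: [586.9, -12.1, 82.2]
orientation: [-0.455, -3.108, -0.0]
ft_force: [-1.3, 1.3, 0.4]
grip_width: -0.2
grip_force: 1.1
```

Emit:
{"name": "apply_moves", "arguments": {
  "commands": [
    {"translation": [-1.5,0,0],"twist": 0,"grip": 1},
    {"translation": [-3,0,0],"twist": 0,"grip": 1},
    {"translation": [-4.5,0,0],"twist": 0,"grip": 1},
    {"translation": [-6,0,0],"twist": 0,"grip": 1}
  ]
}}

```text
clock: 10.37
tool_pos: [591.8, -13.6, 82.2]
orientation: [-0.454, -3.107, -0.0]
ft_force: [-7.4, 3.2, 5.0]
grip_width: -0.5
grip_force: 3.6
```

Emit:
{"name": "apply_moves", "arguments": {
  "commands": [
    {"translation": [-1,0,0],"twist": 0,"grip": 1},
    {"translation": [-2,0,0],"twist": 0,"grip": 1},
    {"translation": [-2.5,0,0],"twist": 0,"grip": 1}
  ]
}}

```text
clock: 10.62
tool_pos: [591.8, -13.6, 82.2]
orientation: [-0.453, -3.103, -0.001]
ft_force: [-11.0, 3.4, 8.9]
grip_width: -0.1
grip_force: 5.8
```

Emit:
{"name": "apply_moves", "arguments": {
  "commands": [
    {"translation": [15,0,0],"twist": 0,"grip": 1},
    {"translation": [22,0,0],"twist": 0,"grip": 1},
    {"translation": [22,0,-35],"twist": 0,"grip": 1},
    {"translation": [22,0,-75],"twist": 0,"grip": 1},
    {"translation": [22,0,-115],"twist": 0,"grip": 1},
    {"translation": [22,0,-155],"twist": 0,"grip": 1},
    {"translation": [22,0,-195],"twist": 0,"grip": 1},
    {"translation": [22,0,-220],"twist": 0,"grip": 1},
    {"translation": [22,0,-220],"twist": 0,"grip": 1},
    {"translation": [22,0,-220],"twist": 0,"grip": 1}
  ]
}}

```text
clock: 11.45
tool_pos: [575.7, -8.8, 304.6]
orientation: [0.454, 3.102, -0.001]
ft_force: [-0.1, 0.2, -0.6]
grip_width: 0.1
grip_force: 0.0
```

```bash
python3 - <<'E'
from h import *;rep()
from rig import viewer
c=viewer.camera("side"); a=cv2.resize(c["frame"][120:300,210:430],None,fx=3,fy=3)
cv2.imwrite("pics/s3.png",a[:,:,::-1])
E
```

```text
11.45 keeper xy -30.471222756324963 60.12533708862838 z 304.5987859886645 F keeper [-0.1  0.2 -0.6] q [-0.13  0.37  0.23  1.42 -0.    0.17]
tool axes in keeper: [[-1.0, 0.001, 0.006], [0.001, 1.0, 0.0], [-0.006, 0.0, -1.0]]
```

View pics/s3.png

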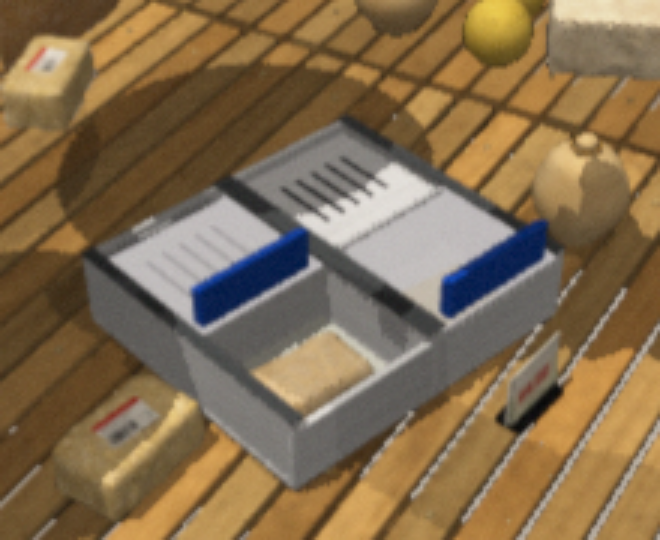

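The left plate is at (250,275) with the tan brick fully open, the right plate is at the front edge, and the bystanders haven't moved. The two stop positions differ by about 100 mm, which matches the full travel.

```bash
python3 -c "
from rig import arm
print(arm.finish_job())"
```

```text
the job is handed in; nothing more can be done
None
```

The butter cover (right) was pushed shut to its stop first, then the smoked-cheese cover (left) was pushed fully open to its stop, and the job is handed in; the final picture showed the brick, pear and tag where they were, but no verdict was reported back.

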